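# Make a street lamp safe and hold its sprung gear cover open at the set clip

## Task

The street lamp on the bench is still live from the test supply: press the red button all the way down and let it come up again to switch the lamp off, then do the same with the yellow one to discharge its driver, one at a time, and leave the green button alone. Then take the lamp's sprung gear cover by its wire handle and lift it until the blue-tipped index arm at its side stands in line with the red clip set on the quadrant, not well past it because the leads inside are short. Finish while still holding the cover steady at that mark by the handle, without shifting the clip or disturbing the parts lying on the bench.

Things in the scene. Friction and masses are not known exactly. Their poses are not given: they have to be found in the camera images.
- red_top (a point): centre of the top face of the round red push button, 26 mm across, standing 6 mm above its steel collar (collar 42 mm across, its top 84 mm above the bench) on the flat top (72 mm above the bench) of a dark grey bench test supply 270 x 140 mm. Three such buttons, red, yellow and green, stand in a row with 55 mm between centres, in any order
- yellow_top (a point): the same for the yellow push button
- green_top (a point): the same for the green push button (not to be pressed)
- red (a joint): travel of the red button: 0 up, 0.006 m fully down; a spring pushes it up again (1.5 N at the start, 5 N fully down); pressed vertically down
- yellow (a joint): travel of the yellow button, same scale and spring
- green (a joint): travel of the green button, same scale and spring
- hinge (a point): middle of the cover's hinge axis, 98 mm above the bench, on a grey street lamp (560 mm long, 280 mm wide, finned head at one end, pole spigot at the other) that lies fixed on the bench. Its x axis runs along the hinge axis towards the side that carries the quadrant, its y axis level towards the finned head, z up; the closed cover reaches from here 252 mm along -y, its top face 109 mm above the bench (raised ribs to 113 mm)
- pull_mid (a point): middle of the straight top bar of the wire handle on the cover: a round steel bar of 10 mm diameter, 90 mm long between its legs and parallel to the hinge axis. In the cover's axes (those of the hinge point when closed, turning with the cover) it lies 215 mm along -y and 50 mm along +z from the hinge axis; 40 mm of clear height between bar and cover. The rules call its three rods cover_c1 (leg), cover_c2 (top bar) and cover_c3 (leg)
- lamp: the fixed lamp housing, with the cover, handle, quadrant and clip on it; origin under the middle of the lamp at bench height, y towards the finned head, x towards the quadrant side
- cover (a joint): angle of the gear cover: 0 shut, growing as its free end (spigot end) rises, at most 1.05 rad. The cover weighs 0.5 kg and springs shut when let go; lifting it at the handle takes about 5 N at first and about 6 N at 0.8 rad
- index (a point): point on the index arm, which runs along the cover's quadrant side from the hinge axis and ends in a blue tip 8 mm thick; this point lies 125 mm from the hinge axis, level with it when the cover is shut, and turns with the cover
- set_clip (a joint): angle at which the red clip is clamped on the quadrant, on the same scale as joint cover: the index arm is in line with the clip when joint cover has the same value. It lies between 0.40 and 0.80 rad and is not to be moved
- clip (a point): centre of the red clip (9 mm thick along the arc, 32 mm long along the radius, with a round red thumb screw) on the steel quadrant, a slotted arc of 125 mm radius about the hinge axis at the lamp's side; its -y axis points away from the hinge axis along the clip's angle, its z axis in the opening direction of the cover
- capacitor: spare lamp capacitor, bare aluminium can 36 mm across and 78 mm high, standing loose on the bench; origin at the centre of its underside
- photocell: spare lamp photocell, blue dome 80 mm across and 64 mm high, loose on the bench; origin at the centre of its underside
- screwdriver: screwdriver with orange handle, 200 mm long, lying loose on the bench; origin under its middle
Mind the look-alikes: they are no part of the job. Of the things that look like the capacitor, the smaller one is meant. Of the things that look like the photocell, take the one that is nearest to the robot's base at the start.

How it is judged:
By the outcome, as a careful person would: the job done as asked, in the order asked, and still so for the second after the job is handed in, while the arm keeps its last pose, push and grip.
It also fails if it takes over 58 s, if anything falls off the work surface, if the arm or the gripper's body presses on something with over 40 N, if the wrist force passes 120 N, or if a joint passes its speed limit or range.

## Robot

A 6-joint arm with a two-finger parallel gripper is mounted at the origin on the work surface. World frame = base frame: x ahead of the robot, y to its left, z up, the work surface at z = 0. Lengths are in m, angles in rad, forces in N, time in s.
With the tool pointing down it reaches from about 0.275 to 0.775 m from the base axis. Payload 14.6 kg.
Tool frame: the origin (TCP) lies at the very end of the fingers, on their centre line; the grasp point (between the pads) lies 19 mm behind it (r.grasp_offset is the distance from the TCP to the grasp point, in m); z points along the fingers, y is the direction in which the jaws open and shut (so a half turn about z gives the same grasp; the last joint's range is limited). The gripper opens to 85 mm and grips with 20 to 120 N. Pads are 22 mm wide; open, the fingers measure 114 mm over their backs; the gripper's body (76 mm by 85 mm) begins 54 mm behind the grasp point. The pads swing forward as they close: fully open they stand 13 mm farther back than shut.
Start: joints at [-1.38, 0.263, -0.048, 1.259, 0, 1.415], TCP at [0.178, -0.494, 0.231] pointing down, gripper open.
Joint ranges: [-2.65, 2.65], [-0.89, 1.7], [-1.18, 1.37], [-2.13, 2.11], [-1.35, 1.29], [-3.14, 3.14]. Speed limits (rad/s): [1.89, 1.89, 2.57, 2.79, 3.14, 3.14].

## Interface

Orientations are given as a rotation vector (axis times angle).
In Python, from rig import r gives the robot as it stands.
- The arm moves only by the tool play_rows, never from a script. Its argument "increments" is a list of rows, each a list of 6 numbers: the shift along the tool's x, y, z in mm, then the turn, a rotation vector about the tool's x, y, z in degrees. In form: [[tx, ty, tz, rx, ry, rz], ...]. A call has 1 to 5 rows; each row is the pose to reach, as a shift and turn from the pose commanded when the call began, along the tool's axes at that moment; what a row does not reach only later rows make up. A row lasts 1/8 s, in which the tool goes at most 62.5 mm and 10.7 degrees, less where a joint would pass 70% of its speed; a pose out of reach is approached as far as the arm can. A call with a gripper value outside its range is refused whole. "jaw" is the closure, from 0 (fully open) to 1 (shut), set as the call begins (left out, the last holds). The fingers move at their own pace and stop on an object; "force" is the grip in N (left out, the last holds). Time passes only in rows, so rows that repeat a pose let the fingers close. It gives the time, the measured TCP pose, the force and the opening at its end, in the units of the state.
- r.get_state(): the state, without advancing time (a new reading comes with each control period).
- r.capture(name): name is "scene" or "top"; returns the picture (384x512x3 uint8, red, green, blue); there is no depth.
- r.camera_info(name): a dict with "fovy" (degrees; the focal length in pixels is half the picture's height over the tangent of half this angle, whatever the lens; pixels are square), "cx", "cy" (the principal point, pixels), "dist" ([k1, k2, p1, p2, k3] as OpenCV has them; the pictures are not rectified), "R" (3x3) and "t" (3): a world point X has camera coordinates R X + t. Camera axes: x right, y down, z forward; pixel columns grow to the right and rows downward; lengths in m; the calibration is good to about 2 mm. A picture is of the moment at which its call begins. camera_info takes no time and is no camera call.
- r.finish_job(): hands the job in, once; it reports no verdict.
Trained networks look in the newest picture that a camera, given by its name, has taken for a name from the list of things; names that differ only in an ending like _2 or _b are one class to them, and where a whole thing is asked for, a point or a joint stands for the part that bears it (a point fixed in the world has none). Each returns a list of dicts, best first, with "score" (0 to 1); they miss things now and then, are a little off and sometimes report something else, mostly with a low value. They report only what shows in the picture. A call takes as long as a camera call. They do not tell look-alikes from the thing itself.
- r.cut_out(camera, query): "region" (384x512 bool, what is visible of it) and "pixel" ([column, row] in pixels, amid what is visible of it).
- r.spot_point(camera, query): "pixel" ([column, row] in pixels: a listed point, or the origin of a listed thing).
The state is a dict: "time_s": time; "joint_pos": joint angles; "dq": joint speeds; "tau": joint torques, N m; "tcp_pos": TCP position; "orientation": TCP orientation; "ft_force": force on the tool from outside, world axes, zero at the start; "ft_torque": the same for the moment, N m; "grip_width": finger opening in m.
Only numpy, scipy, OpenCV 4.12 (cv2) and the standard library are available. Lean on these libraries where they do the work, as an engineer would, in place of code of your own. Each camera call takes 0.05 s, during which the arm holds its last target. There are 200 camera calls.

## Working session

There is one attempt and no reset: what is moved stays moved. The work goes in short steps, Python scripts to look and compute and a tool call to move; the robot and the scene stay as the last step left them, time stands still between calls to the robot, and variables do not carry over. Pictures are saved under pics/ and viewed, about 8 in all and at most 12, crops included, and the job is handed in when it is done.

Besides the shell and the picture viewer there is one more tool, called after "Request:" in YAML: its name, and indented under it one key for each argument. play_rows: Moves the arm, as the interface text tells. Its arguments: {"type":"object","properties":{"increments":{"type":"array","items":{"type":"array","items":{"type":"number"}}},"jaw":{"type":"number"},"force":{"type":"number"}},"required":["increments"]}

```bash
mkdir -p pics; ls; python3 - <<'E'
from rig import r
import cv2,numpy as np
s=r.get_state(); print({k:np.round(v,3).tolist() for k,v in s.items()})
ims=[]
for c in("scene","top"):
    im=r.capture(c); cv2.imwrite(f"pics/{c}0.png",im[:,:,::-1]); i=r.camera_info(c); print(c,i['fovy'],i['cx'],i['cy'],i['dist'],np.round(i['R'],3).tolist(),np.round(i['t'],3))
    for q in("red_top","yellow_top","green_top","hinge","pull_mid","index","clip","capacitor","photocell","screwdriver","lamp"):
        print(q,[(round(d['score'],2),np.round(d['pixel'],1).tolist()) for d in r.spot_point(c,q)][:3])
E
```

```text
pics
{'time_s': 0.0, 'joint_pos': [-1.38, 0.264, -0.049, 1.259, 0.0, 1.416], 'dq': [-0.0, 0.001, -0.0, -0.001, 0.002, -0.0], 'tau': [0.003, -63.762, 38.457, 0.014, 0.0, -0.0], 'tcp_pos': [0.178, -0.494, 0.231], 'orientation': [-3.094, -0.54, -0.0], 'ft_force': [0.19, -0.227, 1.221], 'ft_torque': [0.048, -0.008, 0.004], 'grip_width': 0.085}
scene 45.67541323585112 261.5975811359134 190.42807228570578 [-0.17961287  0.          0.          0.          0.        ] [[0.795, 0.607, 0.0], [0.373, -0.488, -0.789], [-0.479, 0.627, -0.614]] [-0.413 -0.147  1.595]
red_top [(0.44, [138.7, 235.8])]
yellow_top [(0.39, [168.7, 263.0])]
green_top [(0.39, [151.3, 248.3])]
hinge [(0.68, [324.5, 154.2]), (0.24, [189.5, 226.5])]
pull_mid [(0.82, [283.6, 176.6]), (0.34, [241.4, 248.8])]
index [(0.65, [343.4, 192.9])]
clip [(0.52, [356.0, 178.4])]
capacitor [(0.67, [189.7, 222.9])]
photocell [(0.88, [278.8, 283.6]), (0.57, [354.7, 265.6])]
screwdriver [(0.87, [240.3, 249.7]), (0.72, [326.0, 155.2])]
lamp []
top 57.17551255101823 254.4448585869319 192.95084202285844 [-0.0057479  0.         0.         0.         0.       ] [[0.012, -1.0, 0.0], [-0.986, -0.012, -0.168], [0.168, 0.002, -0.986]] [-0.044  0.585  0.86 ]
red_top [(0.6, [396.7, 254.2])]
yellow_top [(0.55, [394.0, 218.0])]
green_top [(0.55, [391.3, 233.5])]
hinge [(0.81, [150.1, 186.1])]
pull_mid []
index [(0.62, [203.6, 128.3]), (0.59, [146.9, 190.4])]
clip [(0.54, [197.6, 114.2])]
capacitor [(0.74, [315.6, 302.1]), (0.5, [310.4, 266.6])]
photocell [(0.91, [316.4, 142.8]), (0.58, [258.0, 104.8]), (0.51, [390.3, 231.1])]
screwdriver [(0.77, [304.8, 201.7]), (0.52, [312.0, 267.6])]
lamp [(0.64, [151.2, 190.6])]
```

```bash
python3 - <<'E'
import cv2
for c in("scene","top"):
    cv2.imwrite(f"pics/{c}0b.png",cv2.resize(cv2.imread(f"pics/{c}0.png"),(800,600),interpolation=cv2.INTER_CUBIC))
E
```

```text
(no output)
```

View pics/scene0b.png

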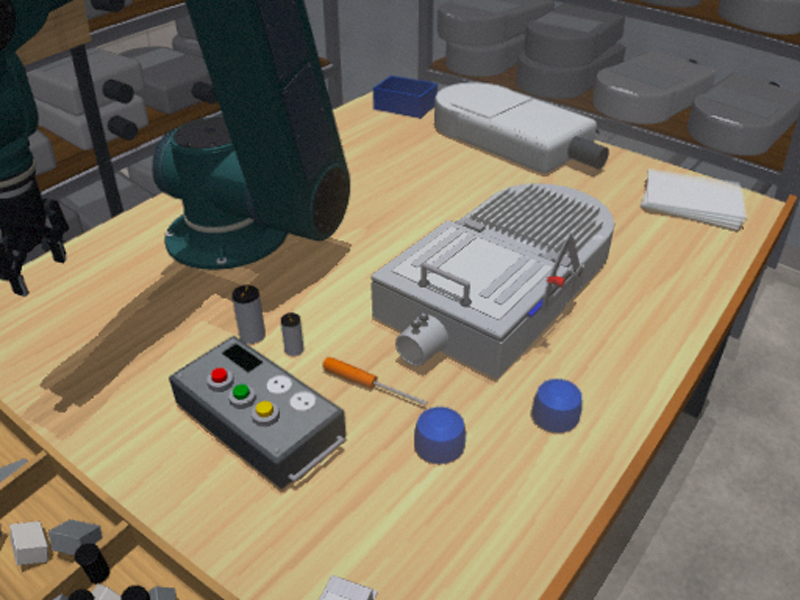

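View pics/top0b.png

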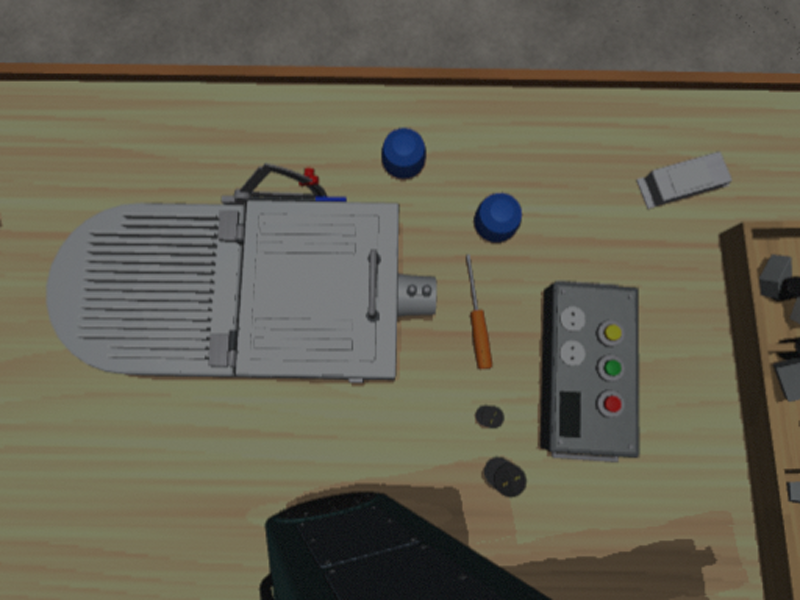

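The scene picture (800 px) shows the red, green and yellow buttons at (219,376), (241,393) and (264,410). The handle is at (443,283), the red clip at (556,281) and the blue tip at (536,309). The top view shows the buttons at (613,404), (613,368) and (613,332), the handle at (374,285), the clip at (311,178) and the blue tip at (331,199).

Possible confusions:
- **Lamp:** there is a white lamp at scene (520,125) with no handle. The grey one with handle and quadrant is meant.
- **Capacitors and photocells:** there are two of each, and all of them are just to be avoided.
- **Buttons:** I choose by colour.

```bash
cat > h.py <<'E'
from rig import r
import cv2,numpy as np
from scipy.optimize import least_squares
I={c:r.camera_info(c) for c in("scene","top")}
for i in I.values():
    f=192/np.tan(np.radians(i['fovy']/2)); i['K']=np.array([[f,0,i['cx']],[0,f,i['cy']],[0,0,1]]); i['R']=np.array(i['R']);i['t']=np.array(i['t'],float);i['d']=np.array(i['dist'])
def proj(c,X):
    i=I[c]; return cv2.projectPoints(np.atleast_2d(np.array(X,float)),cv2.Rodrigues(i['R'])[0],i['t'],i['K'],i['d'])[0][:,0]
def ray(c,p):
    i=I[c]; n=cv2.undistortPoints(np.array([[p]],float),i['K'],i['d'])[0,0]
    return -i['R'].T@i['t'], i['R'].T@np.r_[n,1]
def atz(c,p,z):
    o,d=ray(c,p); return o+d*(z-o[2])/d[2]
def tri(ps,pt):
    return least_squares(lambda X:np.r_[(proj('scene',X)[0]-ps),(proj('top',X)[0]-pt)],[.5,0,.1])
H={'red':((172,8),),'yellow':((22,35),),'green':((45,80),),'blue':((108,130),)}
def col(im,name,smin=110,vmin=50):
    h=cv2.cvtColor(im,cv2.COLOR_RGB2HSV).astype(int)
    hh=h[...,0]
    m={'red':(hh<7)|(hh>172),'yellow':(hh>22)&(hh<36),'green':(hh>45)&(hh<85),'blue':(hh>108)&(hh<130)}[name]
    return m&(h[...,1]>smin)&(h[...,2]>vmin)
def blobs(m,box=None,amin=4):
    n,l,s,c=cv2.connectedComponentsWithStats(m.astype(np.uint8))
    return [(s[k,4],np.round(c[k],2).tolist(),s[k,:4].tolist()) for k in range(1,n) if s[k,4]>=amin and (box is None or (box[0]<c[k][0]<box[2] and box[1]<c[k][1]<box[3]))]
E
python3 - <<'E'
from h import *
im={c:cv2.imread(f"pics/{c}0.png")[:,:,::-1].copy() for c in I}
for c in I: print(c,'cam',np.round(-I[c]['R'].T@I[c]['t'],3))
box={'scene':(120,215,190,280),'top':(370,190,410,280)}
for n in('red','yellow','green'):
    P=[]
    for c in I:
        b=sorted(blobs(col(im[c],n),box[c]))[-1:]
        if b: print(n,c,b,np.round(atz(c,b[0][1],.09),4)); P.append(b[0][1])
    if len(P)==2: s=tri(*P); print('  tri',np.round(s.x,4),round(s.cost,2))
lb={'scene':(325,165,370,215),'top':(180,95,225,140)}
for n in('red','blue'):
    for c in I: print(n,c,blobs(col(im[c],n,90),lb[c]))
E
```

```text
scene cam [ 1.147 -0.822  0.864]
top cam [ 0.433 -0.039  0.946]
red scene [(np.int32(81), [139.73, 239.58], [135, 235, 10, 10])] [ 0.4245 -0.3696  0.09  ]
red top [(np.int32(89), [391.84, 258.13], [387, 253, 11, 11])] [ 0.4247 -0.3676  0.09  ]
  tri [ 0.4242 -0.3685  0.0888] 0.1
yellow scene [(np.int32(89), [168.9, 260.99], [164, 256, 11, 11])] [ 0.5342 -0.3747  0.09  ]
yellow top [(np.int32(85), [391.87, 212.42], [387, 208, 11, 10])] [ 0.5347 -0.3734  0.09  ]
  tri [ 0.5343 -0.374   0.0895] 0.07
green scene [(np.int32(82), [153.8, 250.22], [149, 246, 11, 10])] [ 0.4797 -0.3727  0.09  ]
green top [(np.int32(75), [391.68, 234.99], [387, 231, 10, 9])] [ 0.4798 -0.3701  0.09  ]
  tri [ 0.4792 -0.3713  0.0884] 0.15
red scene [(np.int32(58), [355.83, 179.26], [350, 177, 12, 7])]
red top [(np.int32(61), [198.92, 112.52], [195, 108, 9, 10]), (np.int32(7), [192.86, 117.43], [191, 116, 5, 3])]
blue scene [(np.int32(35), [342.37, 197.06], [338, 192, 10, 11])]
blue top [(np.int32(65), [210.51, 126.78], [202, 125, 20, 4])]
```

```bash
python3 - <<'E'
import cv2,numpy as np
a=cv2.imread("pics/scene0.png")[125:245,225:395]; b=cv2.imread("pics/top0.png")[95:255,110:285]
a=cv2.resize(a,None,fx=4,fy=4,interpolation=cv2.INTER_CUBIC);cv2.imwrite("pics/cropA.png",a)
b=cv2.resize(b,None,fx=3.7,fy=3.7,interpolation=cv2.INTER_CUBIC);cv2.imwrite("pics/cropB.png",b)
E
```

```text
(no output)
```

View pics/cropA.png

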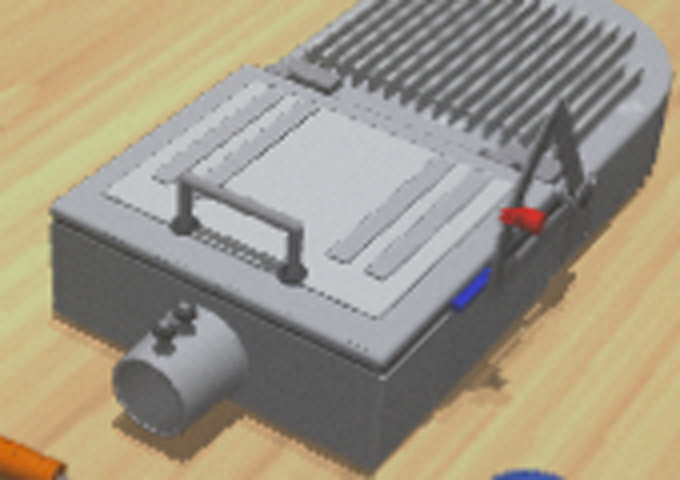

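View pics/cropB.png

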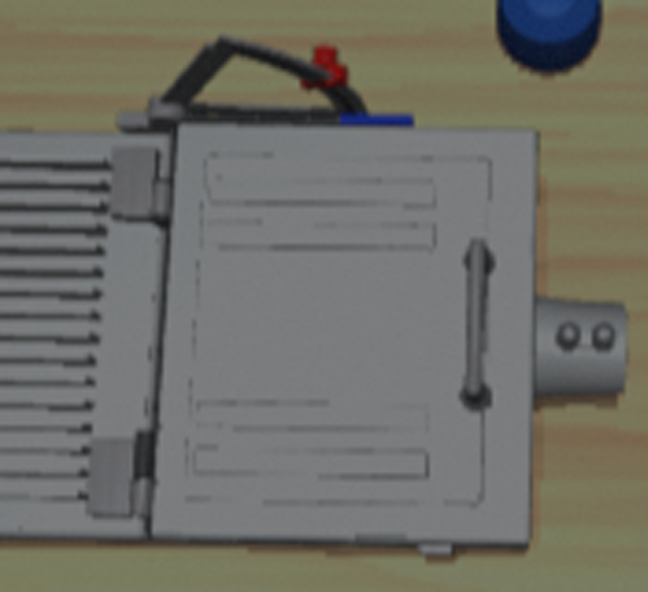

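```bash
cat > lamp.py <<'E'
from h import *
T=lambda x,y:(x/3.7+110-.365,y/3.7+95-.365); S=lambda x,y:(x/4+225-.375,y/4+125-.375)
obs=[('top',T(480,250),'b+'),('top',T(475,392),'b-'),('scene',S(185,178),'b-'),('scene',S(298,230),'b+'),
 ('top',T(538,130),'c+'),('top',T(528,543),'c-'),('scene',S(50,213),'c-'),('scene',S(380,362),'c+')]
def frame(p): 
    c,s=np.cos(p[2]),np.sin(p[2]); return lambda L:np.array([p[0]+c*L[0]-s*L[1],p[1]+s*L[0]+c*L[1],.098+L[2]])
def pts(p): return {'b+':(p[4],-.215,.05),'b-':(-p[4],-.215,.05),'c+':(p[3],-.252,.009),'c-':(-p[3],-.252,.009)}
def f(p):
    F=frame(p);q=pts(p); return np.concatenate([proj(c,F(q[k]))[0]-o for c,o,k in obs])
s=least_squares(f,[.55,.2,0,.14,.045],loss='soft_l1')
P=s.x;F=frame(P)
E
python3 - <<'E'
from lamp import *
print(np.round(P,4),np.round(f(P).reshape(-1,2),1).tolist())
print('pull',F((0,-.215,.05)))
tipS,tipT=(342.37,197.06),(210.51,126.78)
clS,clT=(355.83,179.26),(198.92,112.52)
for a,b in((tipS,tipT),(clS,clT)):
    t=tri(a,b); X=t.x; c,sn=np.cos(P[2]),np.sin(P[2]); d=X-[P[0],P[1],.098]; L=[c*d[0]+sn*d[1],-sn*d[0]+c*d[1],d[2]]
    print(np.round(L,4),round(t.cost,2),'rad',np.hypot(L[1],L[2]),'ang',np.arctan2(L[2],-L[1]))
for q in((324.5,154.2,'scene'),(150.1,186.1,'top')): print('hinge net',np.round(proj(q[2],F((0,0,0)))[0],1),q)
E
```

```text
[ 0.5993  0.215  -0.0086  0.1374  0.046 ] [[-0.3, -1.0], [-0.1, -0.3], [0.1, 0.0], [-0.2, -0.5], [0.6, 0.4], [0.9, 0.1], [-0.1, -2.4], [0.1, -0.5]]
pull [5.97405629e-01 3.50518818e-05 1.48000000e-01]
[ 0.1445 -0.1401  0.0003] 1.64 rad 0.14007537117952978 ang 0.0020977401262872323
[ 0.1622 -0.1166  0.0534] 0.03 rad 0.12818343342369073 ang 0.42932904214901835
hinge net [325.2 155.9] (324.5, 154.2, 'scene')
hinge net [151.8 182.9] (150.1, 186.1, 'top')
```

```bash
cat > go.py <<'E'
import sys,numpy as np
from scipy.spatial.transform import Rotation as Ro
from rig import r
# usage: go.py x y z tilt(rad about world x, cover opening sense): prints tool-frame increment
def inc(X,tilt=0.):
    s=r.get_state(); R=Ro.from_rotvec(s['orientation'])
    G=Ro.from_euler('x',-tilt)*Ro.from_rotvec([np.pi,0,0])
    D=R.inv()*G
    return np.r_[R.inv().apply(np.array(X)-s['tcp_pos'])*1e3, np.degrees(D.as_rotvec())]
if __name__=='__main__':
    a=list(map(float,sys.argv[1:])); s=r.get_state()
    print(np.round(inc(a[:3],a[3] if len(a)>3 else 0),1),s['time_s'],np.round(s['tcp_pos'],4),np.round(s['ft_force'],2))
E
python3 go.py .4245 -.3686 .13
```

```text
[274.5 -34.4 101.3  -0.    0.   19.8] 1.2 [ 0.1779 -0.4939  0.2313] [-0.1  -0.54  0.11]
```

Request:
play_rows:
  increments:
    - [55,-7,10,0,0,5]
    - [110,-14,25,0,0,10]
    - [165,-21,45,0,0,15]
    - [220,-28,65,0,0,19.8]
    - [274.5,-34.4,80,0,0,19.8]
  jaw: 1
  force: 40

```text
time_s: 1.82
tcp_pos: [0.426, -0.3674, 0.1506]
orientation: [-3.142, 0.002, 0.0]
ft_force: [0.6, -0.9, 0.0]
grip_width: 0.0002
```

Request:
play_rows:
  increments:
    - [0,0,0,0,0,0]
    - [0,0,0,0,0,0]

```text
time_s: 2.08
tcp_pos: [0.4243, -0.3686, 0.1514]
orientation: [3.142, 0.001, -0.0]
ft_force: [-0.5, -0.1, -0.1]
grip_width: 0.0001
```

```bash
python3 go.py .4245 -.3686 .095;  python3 -c "
from h import *
for c in I: cv2.imwrite(f'pics/{c}1.png',r.capture(c)[:,:,::-1])
a=cv2.imread('pics/scene1.png')[170:310,80:220];b=cv2.imread('pics/top1.png')[150:290,330:470]
cv2.imwrite('pics/j1.png',np.hstack([cv2.resize(x,(400,400),interpolation=cv2.INTER_CUBIC) for x in(a,b)]))"
```

```text
[ 0.2 -0.  56.4  0.   0.   0. ] 2.075 [ 0.4243 -0.3686  0.1514] [-0.48 -0.12 -0.13]
```

View pics/j1.png

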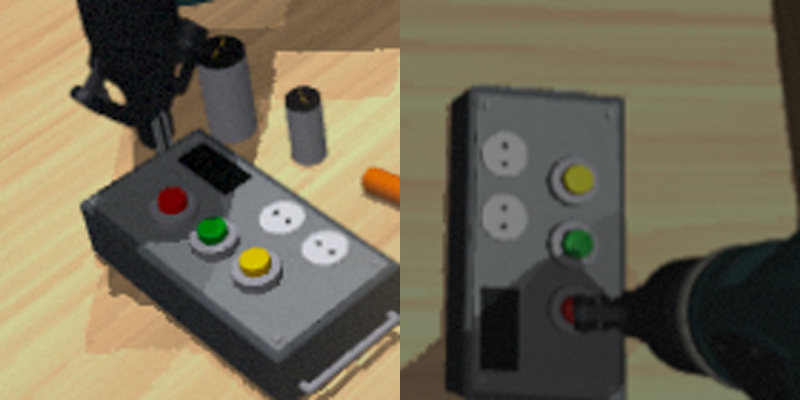

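The picture shows the shut gripper over the red button (crop right, about (575,310)), well clear of green and yellow. I'll press it down.

Request:
play_rows:
  increments:
    - [0,0,40,0,0,0]
    - [0,0,56,0,0,0]
    - [0,0,62,0,0,0]
    - [0,0,66,0,0,0]
    - [0,0,66,0,0,0]

```text
time_s: 2.8
tcp_pos: [0.4237, -0.3692, 0.0877]
orientation: [3.139, -0.001, -0.0]
ft_force: [-11.9, 5.6, 27.2]
grip_width: 0.0001
```

```bash
python3 go.py .4245 -.3686 .084; python3 go.py .4245 -.3686 .084; python3 -c "
from h import *
for c in I: cv2.imwrite(f'pics/{c}2.png',r.capture(c)[:,:,::-1])
a=cv2.imread('pics/scene2.png')[195:275,100:180]
b=cv2.imread('pics/scene0.png')[195:275,100:180]
cv2.imwrite('pics/j2.png',np.hstack([cv2.resize(x,(400,400),interpolation=cv2.INTER_CUBIC) for x in(a,b)]))"; python3 go.py .4245 -.3686 .084
```

```text
[ 0.8 -0.6  3.7  0.1  0.  -0. ] 2.8 [ 0.4237 -0.3692  0.0877] [-11.86   5.57  27.2 ]
[ 0.8 -0.6  3.7  0.1  0.  -0. ] 2.8 [ 0.4237 -0.3692  0.0877] [-11.86   5.57  27.2 ]
[ 0.8 -0.6  3.7  0.1  0.  -0. ] 2.9 [ 0.4237 -0.3692  0.0877] [-11.05   6.74  26.62]
```

View pics/j2.png

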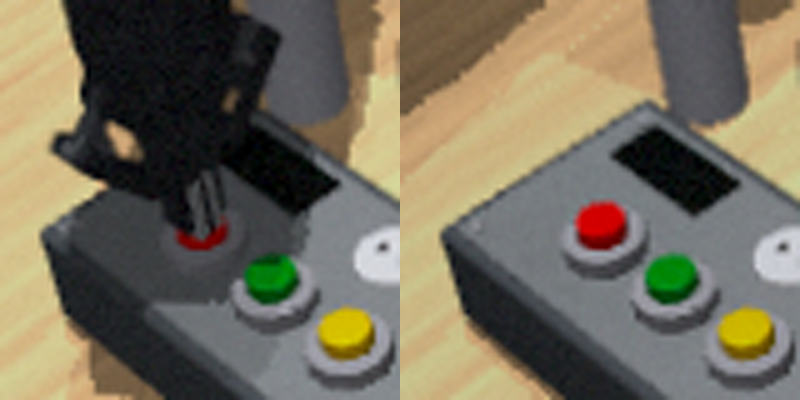

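The red button appears to be under the fingertips (crop left, (200,235)), with 27 N at z = 0.0877. I can't tell whether that's the button's stop. I'll lift in small steps and read the force curve to find out.

Request:
play_rows:
  increments:
    - [0,0,-2,0,0,0]
    - [0,0,-2,0,0,0]

```text
time_s: 3.15
tcp_pos: [0.4243, -0.3692, 0.0885]
orientation: [3.14, -0.001, 0.001]
ft_force: [-3.7, -0.0, 4.8]
grip_width: 0.0003
```

Request:
play_rows:
  increments:
    - [0,0,-2,0,0,0]
    - [0,0,-2,0,0,0]

```text
time_s: 3.4
tcp_pos: [0.4246, -0.3691, 0.0898]
orientation: [3.141, -0.0, 0.001]
ft_force: [-3.1, -2.4, 3.2]
grip_width: -0.0003
```

Request:
play_rows:
  increments:
    - [0,0,-2,0,0,0]
    - [0,0,-2,0,0,0]

```text
time_s: 3.65
tcp_pos: [0.4248, -0.3688, 0.0915]
orientation: [3.141, 0.0, 0.001]
ft_force: [0.2, -2.1, 2.1]
grip_width: 0.0003
```

Request:
play_rows:
  increments:
    - [0,0,-2,0,0,0]
    - [0,0,-2,0,0,0]

```text
time_s: 3.9
tcp_pos: [0.4247, -0.3685, 0.0934]
orientation: [-3.142, -0.001, -0.001]
ft_force: [0.4, -1.7, 1.7]
grip_width: 0.0005
```

Request:
play_rows:
  increments:
    - [0,0,-2,0,0,0]
    - [0,0,-2,0,0,0]

```text
time_s: 4.15
tcp_pos: [0.4245, -0.3683, 0.0952]
orientation: [-3.141, -0.0, 0.0]
ft_force: [-1.3, -0.4, 0.6]
grip_width: 0.0001
```

Request:
play_rows:
  increments:
    - [0,0,-6,0,0,0]
    - [0,0,-6,0,0,0]

```text
time_s: 4.4
tcp_pos: [0.4247, -0.3687, 0.1018]
orientation: [3.141, 0.0, 0.001]
ft_force: [0.7, 0.1, -0.1]
grip_width: -0.0003
```

The force curve falls from 4.8 N at 0.0885 through 1.7 N at 0.0934 to about 0 at 0.0952. That matches a full 6 mm stroke with its stop near 0.088, so red went fully down and came back up. The fingertips sit about 4 mm lower than reported. Next is yellow.

Request:
play_rows:
  increments:
    - [0,0,-28,0,0,0]
    - [50,3,-40,0,0,0]
    - [110,5.5,-40,0,0,0]
    - [110,5.5,-30,0,0,0]
    - [110,5.5,-30,0,0,0]

```text
time_s: 5.03
tcp_pos: [0.5338, -0.3734, 0.1301]
orientation: [-3.14, -0.001, 0.003]
ft_force: [-0.5, 0.0, 0.1]
grip_width: -0.0
```

```bash
python3 go.py .5346 -.374 .0858
```

```text
[ 0.9  0.7 44.3 -0.1  0.1  0. ] 5.025 [ 0.5338 -0.3734  0.1301] [-0.49  0.02  0.11]
```

Request:
play_rows:
  increments:
    - [0.5,0.5,20,0,0,0]
    - [0.5,0.5,34,0,0,0]
    - [0.5,0.5,39,0,0,0]
    - [0.5,0.5,42,0,0,0]
    - [0.5,0.5,44,0,0,0]

```text
time_s: 5.65
tcp_pos: [0.5349, -0.3747, 0.0878]
orientation: [3.141, 0.0, 0.0]
ft_force: [-5.6, 2.0, 17.4]
grip_width: 0.0001
```

Request:
play_rows:
  increments:
    - [0,0,0,0,0,0]
    - [0,0,0,0,0,0]

```text
time_s: 5.9
tcp_pos: [0.5349, -0.3746, 0.088]
orientation: [3.141, 0.0, 0.0]
ft_force: [-5.8, 0.1, 7.3]
grip_width: 0.0
```

Request:
play_rows:
  increments:
    - [0,0,1.5,0,0,0]
    - [0,0,1.5,0,0,0]
    - [0,0,1.5,0,0,0]

```text
time_s: 6.28
tcp_pos: [0.5349, -0.3747, 0.0877]
orientation: [3.14, 0.0, 0.001]
ft_force: [-8.7, 4.4, 21.7]
grip_width: -0.0003
```

Request:
play_rows:
  increments:
    - [0,0,-2,0,0,0]
    - [0,0,-3,0,0,0]
    - [0,0,-3,0,0,0]

```text
time_s: 6.65
tcp_pos: [0.5351, -0.3747, 0.089]
orientation: [3.141, 0.0, 0.0]
ft_force: [-3.0, 0.3, 4.8]
grip_width: 0.0002
```

Request:
play_rows:
  increments:
    - [0,0,-2,0,0,0]
    - [0,0,-3,0,0,0]

```text
time_s: 6.9
tcp_pos: [0.5351, -0.3746, 0.0918]
orientation: [3.141, 0.0, 0.0]
ft_force: [-1.5, -0.7, 2.5]
grip_width: 0.0004
```

Request:
play_rows:
  increments:
    - [0,0,-4,0,0,0]
    - [0,0,-20,0,0,0]
    - [0,0,-70,0,0,0]
    - [0,0,-120,0,0,0]
    - [0,0,-160,0,0,0]

```text
time_s: 7.52
tcp_pos: [0.5352, -0.3743, 0.255]
orientation: [3.14, 0.001, 0.003]
ft_force: [0.6, -2.0, -0.4]
grip_width: -0.0001
```

```bash
python3 go.py .5974 0 .25
```

```text
[ 6.240e+01 -3.743e+02  4.700e+00  1.000e-01 -1.000e-01  0.000e+00] 7.525 [ 0.5352 -0.3743  0.255 ] [ 0.61 -2.   -0.43]
```

Request:
play_rows:
  increments:
    - [10,-55,0,0,0,0]
    - [20,-115,0,0,0,0]
    - [30,-175,0,0,0,0]
    - [40,-235,0,0,0,0]
    - [50,-290,0,0,0,0]
  jaw: 0

```text
time_s: 8.15
tcp_pos: [0.585, -0.0823, 0.253]
orientation: [3.142, 0.001, 0.002]
ft_force: [0.6, -0.5, -0.2]
grip_width: 0.0857
```

Request:
play_rows:
  increments:
    - [8,-50,10,0,0,0]
    - [12,-84,30,0,0,0]
    - [12,-84,40,0,0,0]
    - [12,-84,40,0,0,0]

```text
time_s: 8.65
tcp_pos: [0.5967, -0.0008, 0.2119]
orientation: [3.142, 0.0, -0.001]
ft_force: [0.0, -0.6, 0.6]
grip_width: 0.0854
```

```bash
python3 go.py .5974 0 .132;  python3 -c "
from h import *
for c in I: cv2.imwrite(f'pics/{c}3.png',r.capture(c)[:,:,::-1])
a=cv2.imread('pics/scene3.png')[100:240,220:360];b=cv2.imread('pics/top3.png')[110:250,170:310]
cv2.imwrite('pics/j3.png',np.hstack([cv2.resize(x,(400,400),interpolation=cv2.INTER_CUBIC) for x in(a,b)]))"
```

```text
[ 0.7 -0.8 79.9  0.   0.   0. ] 8.65 [ 0.5967 -0.0008  0.2119] [ 0.03 -0.62  0.56]
```

View pics/j3.png

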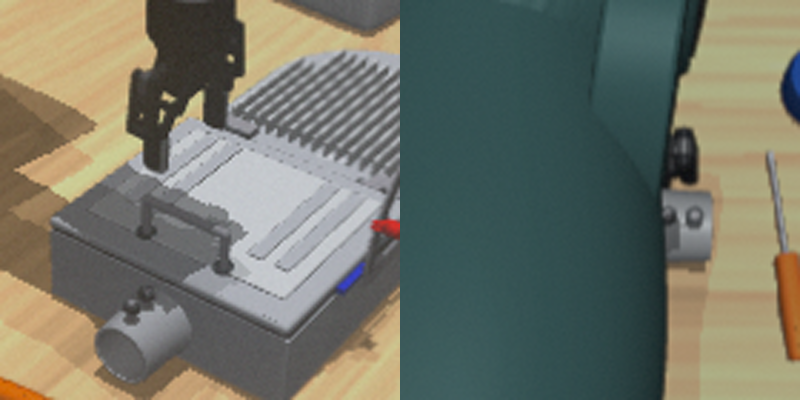

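The gripper is above the handle with its jaws straddling the bar across y: the fingers are at crop (155,150) and (215,110), and the bar is at (185,205). I'll descend and close gently.

Request:
play_rows:
  increments:
    - [0.5,-1,40,0,0,0]
    - [0.5,-1,65,0,0,0]
    - [0.5,-1,78,0,0,0]
    - [0.5,-1,79,0,0,0]
    - [0.5,-1,79,0,0,0]

```text
time_s: 9.38
tcp_pos: [0.598, 0.0002, 0.1338]
orientation: [3.141, -0.0, 0.002]
ft_force: [0.2, -0.7, 0.9]
grip_width: 0.0852
```

Request:
play_rows:
  increments:
    - [0,0,0,0,0,0]
    - [0,0,0,0,0,0]
    - [0,0,0,0,0,0]
    - [0,0,0,0,0,0]
    - [0,0,0,0,0,0]
  jaw: 1
  force: 25

```text
time_s: 10.0
tcp_pos: [0.5975, 0.0006, 0.1329]
orientation: [-3.142, -0.0, -0.0]
ft_force: [-0.9, 0.2, 1.8]
grip_width: 0.0089
```

```bash
python3 go.py .5974 0 .132;  python3 -c "
from h import *
for c in I: cv2.imwrite(f'pics/{c}4.png',r.capture(c)[:,:,::-1])
a=cv2.imread('pics/scene4.png')[100:240,220:360]
cv2.imwrite('pics/j4.png',cv2.resize(a,(560,560),interpolation=cv2.INTER_CUBIC))"
```

```text
[-0.1  0.6  0.9 -0.  -0.   0. ] 10.0 [0.5975 0.0006 0.1329] [-0.86  0.16  1.78]
```

View pics/j4.png

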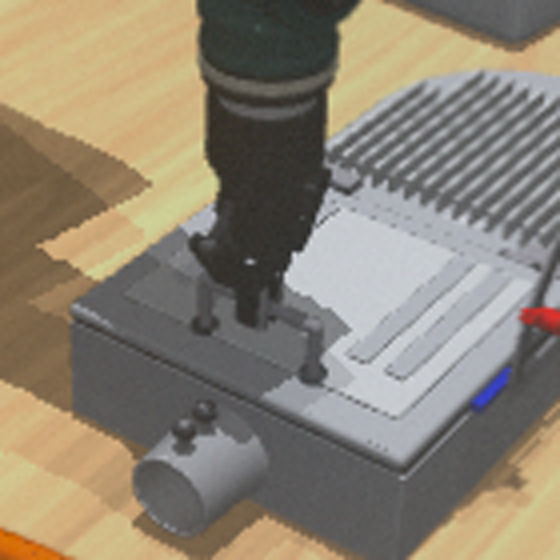

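The bar is in the jaws (9 mm opening, no side load). I'll compute the arc.

```bash
cat > arc.py <<'E'
import numpy as np,sys
# tool-frame increments for turning the cover by d from the present angle, TCP rigid to cover; tool tilt = cover angle
def arc(d,rel=(-.2147,.0305)):
    # in the tool's plane: tool y=-cover y, tool z=-cover z
    c,s=np.cos(d),np.sin(d); y,z=rel
    dy=c*y+s*z-y; dz=-s*y+c*z-z
    return [0,round(-dy*1e3,1),round(-dz*1e3,1),round(-np.degrees(d),2),0,0]
print([arc(float(x)) for x in sys.argv[1:]])
E
python3 arc.py .03 .08 .13 .18 .2 .05 .1 .15
```

```text
[[0, np.float64(-1.0), np.float64(-6.4), np.float64(-1.72), 0, 0], [0, np.float64(-3.1), np.float64(-17.1), np.float64(-4.58), 0, 0], [0, np.float64(-5.8), np.float64(-27.6), np.float64(-7.45), 0, 0], [0, np.float64(-8.9), np.float64(-37.9), np.float64(-10.31), 0, 0], [0, np.float64(-10.3), np.float64(-42.0), np.float64(-11.46), 0, 0], [0, np.float64(-1.8), np.float64(-10.7), np.float64(-2.86), 0, 0], [0, np.float64(-4.1), np.float64(-21.3), np.float64(-5.73), 0, 0], [0, np.float64(-7.0), np.float64(-31.7), np.float64(-8.59), 0, 0]]
```

Request:
play_rows:
  increments:
    - [0,0,0,0,0,0]
    - [0,-0.5,-3,-0.8,0,0]
    - [0,-1,-6.4,-1.7,0,0]
    - [0,-1.8,-10.7,-2.9,0,0]
    - [0,-3.1,-17.1,-4.6,0,0]
  force: 60

```text
time_s: 10.72
tcp_pos: [0.5974, 0.004, 0.1501]
orientation: [3.06, 0.0, -0.0]
ft_force: [2.3, 3.8, -7.6]
grip_width: 0.0078
```

Request:
play_rows:
  increments:
    - [0,-1,-6.4,-1.7,0,0]
    - [0,-3.1,-17.1,-4.6,0,0]
    - [0,-3.1,-17.1,-4.6,0,0]

```text
time_s: 11.1
tcp_pos: [0.5975, 0.009, 0.1674]
orientation: [2.98, 0.002, 0.001]
ft_force: [2.1, 2.2, -5.9]
grip_width: 0.0075
```

Request:
play_rows:
  increments:
    - [0,-1.8,-10.7,-2.9,0,0]
    - [0,-4.1,-21.3,-5.7,0,0]
    - [0,-7,-31.7,-8.6,0,0]
    - [0,-8.3,-35.9,-9.7,0,0]
    - [0,-8.3,-35.9,-9.7,0,0]

```text
time_s: 11.72
tcp_pos: [0.5975, 0.0187, 0.1943]
orientation: [2.848, 0.049, 0.0]
ft_force: [16.9, 85.3, -55.0]
grip_width: 0.0075
```

```bash
python3 go.py .5974 0 .132;  python3 - <<'E'
from h import *
n=8
for c in I:
    m=np.mean([r.capture(c) for _ in range(n if c=='scene' else 3)],0).astype(np.uint8); cv2.imwrite(f'pics/{c}5.png',m[:,:,::-1])
a=cv2.imread('pics/scene5.png')[130:220,300:400];b=cv2.imread('pics/top5.png')[70:160,160:260]
cv2.imwrite('pics/j5.png',np.vstack([cv2.resize(x,None,fx=6 if i==0 else 0.01,fy=6 if i==0 else .01,interpolation=cv2.INTER_CUBIC) for i,x in enumerate([a])]))
im={c:cv2.imread(f"pics/{c}5.png")[:,:,::-1].copy() for c in I}
lb={'scene':(325,140,375,215),'top':(180,95,225,140)}
for k in('red','blue'):
    for c in I: print(k,c,blobs(col(im[c],k,90),lb[c]))
for q in('clip','index'): print(q,[(d['score'],d['pixel']) for d in r.spot_point('scene',q)],[(d['score'],d['pixel']) for d in r.spot_point('top',q)])
E
```

```text
[-0.4 -0.1 65.  16.8 -0.   2. ] 11.725 [0.5975 0.0187 0.1943] [ 16.94  85.35 -55.03]
red scene [(np.int32(61), [355.7, 179.26], [350, 176, 12, 8])]
red top [(np.int32(76), [198.34, 113.22], [193, 107, 11, 12])]
blue scene [(np.int32(36), [344.97, 183.92], [341, 181, 10, 7])]
blue top [(np.int32(63), [205.98, 121.1], [197, 119, 20, 5])]
clip [(0.65, [349.2, 181.1]), (0.45, [139.1, 238.1])] [(0.68, [199.8, 119.1]), (0.61, [194.1, 120.0])]
index [(0.83, [347.5, 180.6]), (0.42, [139.8, 235.8]), (0.25, [170.7, 261.9])] [(0.8, [199.7, 123.7])]
```

View pics/j5.png

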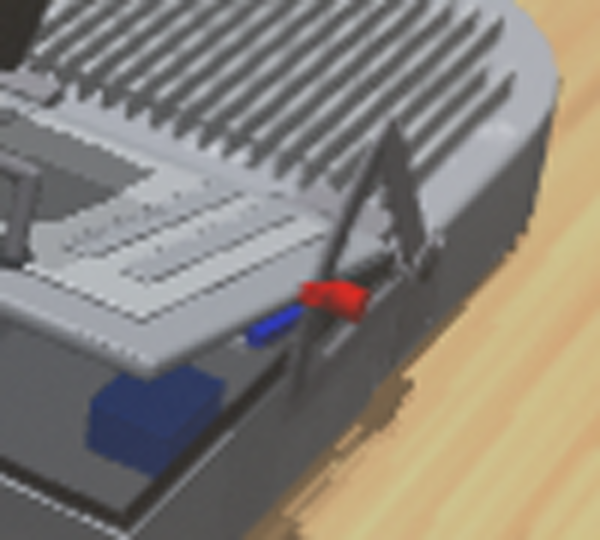

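The picture shows the blue tip at (272,327) just below the red clip at (335,298). The wrist force has jumped to about 100 N, though, so I'll find the cause before moving.

```bash
python3 - <<'E'
from lamp import *
s=r.get_state(); print({k:np.round(v,3).tolist() for k,v in s.items()})
def ang(a,b):
    t=tri(a,b);X=t.x; d=X-[P[0],P[1],.098]; c,sn=np.cos(P[2]),np.sin(P[2]); L=[c*d[0]+sn*d[1],-sn*d[0]+c*d[1],d[2]]
    return np.round(L,4),round(t.cost,2),np.hypot(L[1],L[2]),np.arctan2(L[2],-L[1])
print(ang((344.97,183.92),(205.98,121.1))); print(ang((355.7,179.26),(198.34,113.22)))
E
```

```text
{'time_s': 12.475, 'joint_pos': [0.033, 0.418, 0.055, 1.212, -0.293, 3.141], 'dq': [-0.002, -0.0, 0.001, -0.0, -0.001, -0.001], 'tau': [-50.409, -111.654, 48.373, 8.246, -27.388, -0.446], 'tcp_pos': [0.598, 0.019, 0.194], 'orientation': [2.849, 0.049, -0.0], 'ft_force': [16.819, 86.003, -56.62], 'ft_torque': [19.113, -3.248, 0.612], 'grip_width': 0.007}
(array([ 0.1438, -0.134 ,  0.041 ]), np.float64(1.59), np.float64(0.14014638626507087), np.float64(0.29660692706541486))
(array([ 0.161 , -0.115 ,  0.0519]), np.float64(0.02), np.float64(0.12611900904681014), np.float64(0.4239367509480034))
```

The cause is clear: with this grasp joint 6 needs π + j1, so it hits its end stop as soon as the handle passes y = 0, and the arm pulls the cover outward. I'll lower the cover again along the arc, then retake the handle with the tool turned half round (j6 near 0).

Request:
play_rows:
  increments:
    - [0,0.8,8.6,2.3,0,0]
    - [0,1.8,17.2,4.6,0,0]
    - [0,1.8,17.2,4.6,0,0]

```text
time_s: 12.85
tcp_pos: [0.5974, 0.0118, 0.1787]
orientation: [2.931, 0.05, -0.002]
ft_force: [17.5, 93.0, -50.2]
grip_width: 0.0076
```

```bash
python3 go.py .5975 .009 .1674 .16; python3 -c "
from rig import r;print(r.get_state()['joint_pos'])"; python3 arc.py -.08 -.16
```

```text
[ 0.   0.4 11.6  2.9 -0.1  1.9] 12.85 [0.5974 0.0118 0.1787] [ 17.46  93.   -50.24]
[-0.016461    0.41366383  0.02034943  1.17147752 -0.21001609  3.09039775]
[[0, np.float64(1.8), np.float64(17.3), np.float64(4.58), 0, 0], [0, np.float64(2.1), np.float64(34.6), np.float64(9.17), 0, 0]]
```

Request:
play_rows:
  increments:
    - [0,-2.4,0.7,0,0,1]
    - [0,-4.8,1.4,0,0,1.9]
    - [0,-4.8,1.4,0,0,1.9]

```text
time_s: 13.22
tcp_pos: [0.5975, 0.0121, 0.1786]
orientation: [2.92, -0.002, 0.006]
ft_force: [11.3, 60.3, -35.4]
grip_width: 0.0075
```

```bash
python3 go.py .5975 .009 .1674 .16; python3 -c "
from rig import r;print(r.get_state()['joint_pos'])"
```

```text
[-0.   0.6 11.6  3.5 -0.2 -0.1] 13.225 [0.5975 0.0121 0.1786] [ 11.34  60.29 -35.36]
[-0.01073409  0.41413324  0.01890382  1.1693488  -0.22124058  3.1313506 ]
```

Request:
play_rows:
  increments:
    - [0.7,-3,1,0,0,0]
    - [1.5,-6,2,0,0,0]
    - [1.5,-8.5,2.8,0,0,0]
    - [1.5,-8.5,2.8,0,0,0]

```text
time_s: 13.72
tcp_pos: [0.5976, 0.0116, 0.1764]
orientation: [2.906, -0.006, 0.004]
ft_force: [-5.7, 8.9, -10.4]
grip_width: 0.008
```

```bash
python3 go.py .5975 .009 .1674 .16; python3 -c "
from rig import r;print(r.get_state()['joint_pos'])"; python3 arc.py -.03 -.05 -.1 -.15 -.2
```

```text
[-0.2  0.4  9.3  4.4 -0.1 -0.2] 13.725 [0.5976 0.0116 0.1764] [ -5.72   8.91 -10.39]
[-0.00480516  0.41813776  0.01682999  1.16632942 -0.23602001  3.14062018]
[[0, np.float64(0.8), np.float64(6.5), np.float64(1.72), 0, 0], [0, np.float64(1.3), np.float64(10.8), np.float64(2.86), 0, 0], [0, np.float64(2.0), np.float64(21.6), np.float64(5.73), 0, 0], [0, np.float64(2.1), np.float64(32.4), np.float64(8.59), 0, 0], [0, np.float64(1.8), np.float64(43.3), np.float64(11.46), 0, 0]]
```

```bash
python3 go.py .5975 .006 .155 .11;python3 go.py .5975 .0006 .1335 0
```

```text
[-0.2  0.4 22.1  7.2 -0.1 -0.2] 13.725 [0.5976 0.0116 0.1764] [ -5.72   8.91 -10.39]
[-0.2  0.6 44.3 13.5 -0.1 -0.2] 13.725 [0.5976 0.0116 0.1764] [ -5.72   8.91 -10.39]
```

Request:
play_rows:
  increments:
    - [0,0.3,9,3.5,0,0]
    - [0,0.4,22,7.2,0,0]
    - [0,0.6,32,10.3,0,0]
    - [0,0.6,40,12.5,0,0]
    - [0,0.6,43,13.5,0,0]

```text
time_s: 14.35
tcp_pos: [0.5976, 0.0007, 0.1346]
orientation: [-3.141, 0.007, -0.004]
ft_force: [-6.6, 11.2, -9.2]
grip_width: 0.0078
```

Request:
play_rows:
  increments:
    - [0,0,0,0,0,0]
    - [0,0,0,0,0,0]

```text
time_s: 14.6
tcp_pos: [0.5976, 0.0008, 0.1349]
orientation: [3.141, -0.007, 0.004]
ft_force: [-6.3, 8.9, -8.1]
grip_width: 0.0077
```

Request:
play_rows:
  increments:
    - [0,0,2.2,0,0,0]
    - [0,0,2.2,0,0,0]

```text
time_s: 14.85
tcp_pos: [0.5976, 0.0004, 0.1332]
orientation: [3.14, -0.007, 0.005]
ft_force: [-9.1, 6.3, -2.1]
grip_width: 0.0077
```

Request:
play_rows:
  increments:
    - [0,0,0,0,0,0]
    - [0,0,0,0,0,0]
    - [0,0,0,0,0,0]
    - [0,0,-10,0,0,0]
    - [0,0,-50,0,0,0]
  jaw: 0

```text
time_s: 15.48
tcp_pos: [0.5986, -0.0, 0.1835]
orientation: [3.14, -0.007, 0.007]
ft_force: [1.0, 0.0, -0.9]
grip_width: 0.0853
```

Request:
play_rows:
  increments:
    - [0,0,-40,0,0,-5]
    - [0,0,-40,0,0,-15]
    - [0,0,-40,0,0,-25]
    - [0,0,-40,0,0,-35]
    - [0,0,-40,0,0,-45]

```text
time_s: 16.1
tcp_pos: [0.5993, -0.0, 0.2247]
orientation: [2.897, 1.202, 0.011]
ft_force: [0.1, 0.1, 0.7]
grip_width: 0.0855
```

Request:
play_rows:
  increments:
    - [0,0,0,0,0,-10]
    - [0,0,0,0,0,-20]
    - [0,0,0,0,0,-30]
    - [0,0,0,0,0,-40]
    - [0,0,0,0,0,-50]

```text
time_s: 16.73
tcp_pos: [0.5993, 0.0, 0.2247]
orientation: [2.116, 2.312, 0.006]
ft_force: [-0.3, -0.5, 0.2]
grip_width: 0.0853
```

Request:
play_rows:
  increments:
    - [0,0,0,0,0,-10]
    - [0,0,0,0,0,-20]
    - [0,0,0,0,0,-30]
    - [0,0,0,0,0,-40]
    - [0,0,0,0,0,-50]

```text
time_s: 17.35
tcp_pos: [0.5993, -0.0, 0.2247]
orientation: [0.94, 2.988, 0.0]
ft_force: [-0.2, 0.1, -0.5]
grip_width: 0.0857
```

Request:
play_rows:
  increments:
    - [0,0,0,0,0,-10]
    - [0,0,0,0,0,-20]
    - [0,0,0,0,0,-30]
    - [0,0,0,0,0,-35]
    - [0,0,0,0,0,-35]

```text
time_s: 17.98
tcp_pos: [0.5993, 0.0, 0.2245]
orientation: [0.008, 3.133, -0.004]
ft_force: [0.6, 0.0, -0.1]
grip_width: 0.0852
```

```bash
sed -i 's/Ro.from_rotvec(\[np.pi,0,0\])/Ro.from_rotvec([0,np.pi,0])/' go.py; python3 go.py .5975 .0006 .133; python3 -c "
from rig import r;print(r.get_state()['joint_pos'])"
```

```text
[ 2.6  0.8 91.5 -0.1  0.5 -0.3] 17.975 [0.5993 0.     0.2245] [ 0.65  0.02 -0.14]
[-1.35269715e-01  3.88411309e-01  1.21853685e-01  1.29568606e+00
 -1.28672784e-03 -1.29965513e-01]
```

Request:
play_rows:
  increments:
    - [1.5,0.5,40,0,0.3,-0.3]
    - [1.5,0.5,70,0,0.5,-0.3]
    - [1.5,0.5,88,0,0.5,-0.3]
    - [1.5,0.5,91.5,0,0.5,-0.3]
    - [1.5,0.5,91.5,0,0.5,-0.3]

```text
time_s: 18.6
tcp_pos: [0.5987, 0.0003, 0.1331]
orientation: [-0.001, -3.141, 0.004]
ft_force: [0.8, 0.0, 0.1]
grip_width: 0.0856
```

Request:
play_rows:
  increments:
    - [0,0,0,0,0,0]
    - [0,0,0,0,0,0]
    - [0,0,0,0,0,0]
    - [0,0,0,0,0,0]
    - [0,0,0,0,0,0]
  jaw: 1
  force: 50

```text
time_s: 19.23
tcp_pos: [0.5985, 0.0005, 0.1326]
orientation: [0.001, -3.141, 0.003]
ft_force: [-0.4, 1.3, 1.9]
grip_width: 0.0078
```

Request:
play_rows:
  increments:
    - [0,0.5,-3,0.8,0,0]
    - [0,1,-6.4,1.7,0,0]
    - [0,1.8,-10.7,2.9,0,0]
    - [0,3.1,-17.1,4.6,0,0]
    - [0,4.1,-21.3,5.7,0,0]

```text
time_s: 19.85
tcp_pos: [0.5985, 0.005, 0.1541]
orientation: [0.002, -3.137, 0.162]
ft_force: [2.3, 3.8, -6.5]
grip_width: 0.0081
```

Request:
play_rows:
  increments:
    - [0,1.8,-10.7,2.9,0,0]
    - [0,4.1,-21.3,5.7,0,0]
    - [0,4.1,-21.3,5.7,0,0]

```text
time_s: 20.23
tcp_pos: [0.5985, 0.0117, 0.175]
orientation: [0.003, -3.125, 0.317]
ft_force: [2.6, 3.8, -7.6]
grip_width: 0.0076
```

```bash
python3 -c "
from rig import r;s=r.get_state();print(s['joint_pos'],s['ft_force'],s['orientation'])"
```

```text
[-0.02033207  0.41829398  0.01898389  1.16755226 -0.20221645 -0.02276659] [ 2.60429765  3.76940248 -7.63846405] [ 0.00318043 -3.12510609  0.31711407]
```

Clean forces this time. Up to about 0.33 rad, then measure.

Request:
play_rows:
  increments:
    - [0,1.8,-10.7,2.9,0,0]
    - [0,4.1,-21.3,5.7,0,0]
    - [0,5.8,-27.6,7.45,0,0]
    - [0,5.8,-27.6,7.45,0,0]

```text
time_s: 20.72
tcp_pos: [0.5985, 0.0229, 0.2]
orientation: [0.003, -3.098, 0.517]
ft_force: [3.6, 5.8, -10.3]
grip_width: 0.0076
```

```bash
cat > meas.py <<'E'
from lamp import *
import sys
n=sys.argv[1]; im={}
for c in I:
    m=np.mean([r.capture(c) for _ in range(8 if c=='scene' else 4)],0).astype(np.uint8); im[c]=m; cv2.imwrite(f'pics/{c}{n}.png',m[:,:,::-1])
def loc(X):
    d=X-[P[0],P[1],.098]; c,sn=np.cos(P[2]),np.sin(P[2]); return np.array([c*d[0]+sn*d[1],-sn*d[0]+c*d[1],d[2]])
lb={'scene':(325,140,375,215),'top':(180,95,225,140)}
def wc(c,k):  # weighted centroid of colour excess
    x0,y0,x1,y1=lb[c]; a=im[c][y0:y1,x0:x1].astype(float); R,G,B=a[...,0],a[...,1],a[...,2]
    w=(R-np.maximum(G,B)-25) if k=='red' else (B-np.maximum(R,G)-12)
    w=np.clip(w,0,None); mk=cv2.connectedComponentsWithStats((w>0).astype(np.uint8)); b=1+np.argmax(mk[2][1:,4]); w=w*(mk[1]==b)
    yy,xx=np.mgrid[y0:y1,x0:x1]; return (w*xx).sum()/w.sum(),(w*yy).sum()/w.sum(),(w>0).sum()
for k in('red','blue'):
    s_,t_=wc('scene',k),wc('top',k); X=tri(s_[:2],t_[:2]); L=loc(X.x)
    print(k,np.round(s_,2),np.round(t_,2),np.round(L,4),round(X.cost,2),'rad %.4f ang %.4f'%(np.hypot(L[1],L[2]),np.arctan2(L[2],-L[1])))
s=r.get_state(); p=np.array(s['tcp_pos']); o=s['orientation']; print(s['time_s'],np.round(p,4),np.round(s['ft_force'],1),'tilt',2*np.arctan2(o[2],-o[1]))
L=loc(p); print('kin angle', np.arctan2(L[2],-L[1])-np.arctan2(.0349,.2146), np.round(L,4))
E
python3 meas.py 6; python3 -c "
import cv2;a=cv2.imread('pics/scene6.png')[150:210,310:390];cv2.imwrite('pics/j6.png',cv2.resize(a,None,fx=9,fy=9,interpolation=cv2.INTER_CUBIC))"
```

```text
red [363.11 202.51 215.  ] [198.4 112.   91. ] [ 0.1913 -0.1041 -0.0187] 1.17 rad 0.1057 ang -0.1780
blue [329.1  197.05 164.  ] [205.24 120.25  76.  ] [ 0.1372 -0.1441  0.0107] 141.38 rad 0.1445 ang 0.0744
21.325 [0.5986 0.0227 0.1996] [  3.4   7.  -11.6] tilt 0.32924668855663586
kin angle 0.3246784676711503 [ 0.001  -0.1924  0.1016]
```

View pics/j6.png

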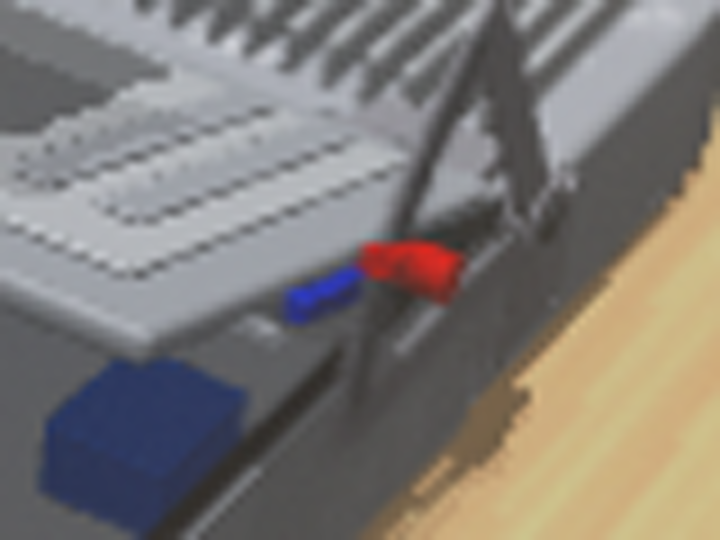

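Viewed 10 so far. The blue tip at crop (325,292) still lies below the line of the clip body at (385,262). I'll fit small box models of the clip and tip in both averaged pictures to get their angles on the same scale.

```bash
cat > fit.py <<'E'
from lamp import *
import sys
from scipy.optimize import minimize
U=6
def rend(c,shapes,box):
    x0,y0,x1,y1=box; m=np.zeros(((y1-y0)*U,(x1-x0)*U),np.uint8)
    for S in shapes:
        q=proj(c,np.array([F(s) for s in S])); q=(q-[x0,y0]+.5)*U-.5
        h=cv2.convexHull(q.astype(np.float32)); cv2.fillConvexPoly(m,np.round(h*16).astype(np.int32),255,shift=4)
    return cv2.GaussianBlur(cv2.resize(m,(x1-x0,y1-y0),interpolation=cv2.INTER_AREA).astype(float)/255,(0,0),.4)
def radial(th,x,rr,t):  # point at radius rr, tangential offset t
    return (x,-rr*np.cos(th)+t*np.sin(th),rr*np.sin(th)+t*np.cos(th))
def boxs(th,xa,xb,r1,r2,h): return [radial(th,x,q,t) for x in(xa,xb) for q in(r1,r2) for t in(-h/2,h/2)]
def cyl(th,xa,xb,rad): return [radial(th,x,.125+rad*np.cos(a),rad*np.sin(a)) for x in(xa,xb) for a in np.arange(0,6.28,.4)]
def colim(c,n,k,box):
    x0,y0,x1,y1=box; a=cv2.imread(f'pics/{c}{n}.png')[y0:y1,x0:x1,::-1].astype(float);R,G,B=a[...,0],a[...,1],a[...,2]
    w=R-np.maximum(G,B) if k=='red' else B-np.maximum(R,G)
    lo=45 if k=='red' and c=='scene' else (20 if k=='red' else 15)
    w=w-lo; return np.clip(w/np.percentile(w[w>0],75),0,1)
def fit(shape,p0,obs,k):
    D=[(c,b,colim(c,n,k,b)) for c,n,b in obs]
    def cost(p):
        q=p[:-4]; e=0
        for i,(c,b,d) in enumerate(D):
            o=np.round(p[-4+2*i:][:2]*0,3); e+=((rend(c,shape(q),b)-d)**2).sum()
        return e
    best=None
    for dth in(-.06,-.02,.02,.06):
        z=np.r_[p0,0,0,0,0]; z[0]+=dth
        n=len(p0); f_=lambda v:cost(np.r_[v,0,0,0,0])
        sim=np.vstack([z[:n]]+[z[:n]+np.eye(n)[i]*(.03 if i==0 else .004) for i in range(n)])
        s_=minimize(f_,z[:n],method='Nelder-Mead',options=dict(initial_simplex=sim,maxiter=500))
        if best is None or s_.fun<best.fun: best=s_
    return best.x,best.fun,sum((d**2).sum() for _,_,d in D)
if __name__=='__main__':
    for n in sys.argv[1:]:
        R=[('scene',n,(345,170,368,190)),('top',n,(188,103,208,122))]
        Bx=[('scene',n,(334,165,358,206)),('top',n,(192,112,226,133))]
        rs=lambda q:[boxs(q[0],q[1],q[2],.109,.141,.009),cyl(q[0],q[2],q[3],q[4])]
        bs=lambda q:[boxs(q[0],q[1],q[2],q[3],q[4],.008)]
        for nm,sh,p0,o,k in(('clip',rs,[.43,.148,.158,.172,.006],R,'red'),('tip',bs,[float(kin) if (kin:=.0 if n=='0' else .325) else 0.,.140,.146,.12,.155],Bx,'blue')):
            for sub in(o,o[:1]):
                p,e,t=fit(sh,p0,sub,k); print(n,nm,len(sub),np.round(p,4),round(e,1),round(t,1))
E
python3 fit.py 0 6
```

```text
0 clip 2 [0.4427 0.157  0.157  0.1727 0.0058] 30.1 66.5
0 clip 1 [0.4366 0.1548 0.1565 0.1699 0.0051] 5.5 26.1
0 tip 2 [0.0293 0.1465 0.1435 0.1175 0.1644] 6.8 62.4
0 tip 1 [-0.0023  0.1402  0.144   0.1214  0.1619] 1.0 27.5
6 clip 2 [0.4365 0.1533 0.1533 0.1724 0.0058] 31.6 71.7
6 clip 1 [0.4376 0.1548 0.156  0.1698 0.0053] 5.3 26.4
6 tip 2 [0.3514 0.146  0.1439 0.1189 0.1663] 15.3 62.9
6 tip 1 [0.3175 0.1426 0.1386 0.1218 0.1613] 3.2 23.9
```

```bash
cat > joint.py <<'E'
from fit import *
import fit as M
def run(later,thl,verbose=True):
    ims=['0',later]; RB={'scene':(345,170,368,190),'top':(188,103,208,122)}; BB={'scene':(336,168,358,206),'top':(192,112,226,133)}
    D={(c,n,k):colim(c,n,k,(RB if k=='red' else BB)[c]) for c in I for n in ims for k in('red','blue')}
    base=np.array([0,0,0,0,.141,.146,.119,.162,thl,.43,.150,.157,.171,.0055])
    sc=np.array([1,1,1,1,.002,.002,.003,.003,.02,.02,.002,.002,.002,.001])
    pr=proj
    def res(v):
        q=base+sc*(v-10); out=[]
        for (c,n,k),d in D.items():
            sh=q[0:2] if c=='scene' else q[2:4]
            M.proj=lambda cc,X:pr(cc,X)+sh
            S=[boxs(0. if n=='0' else q[8],q[4],q[5],q[6],q[7],.008)] if k=='blue' else [boxs(q[9],q[10],q[11],.109,.141,.009),cyl(q[9],q[11],q[12],q[13])]
            w=.5 if c=='top' and k=='red' else 1
            out.append(w*(rend(c,S,(RB if k=='red' else BB)[c])-d).ravel())
        return np.r_[np.concatenate(out),.3*(v-10)]
    s=least_squares(res,np.full(14,10.),diff_step=.02); q=base+sc*(s.x-10)
    if verbose: print('shifts',np.round(q[:4],2),'tip',np.round(q[4:8],4),'TIP %.4f CLIP %.4f'%(q[8],q[9]),'clip',np.round(q[10:],4),'cost',round(s.cost,1))
    return q
if __name__=='__main__': run(sys.argv[1],float(sys.argv[2]))
E
python3 joint.py 6 .325; python3 joint.py 5 .3
```

```text
shifts [-2.02  0.09  0.21  0.25] tip [0.1455 0.1484 0.1173 0.1622] TIP 0.3393 CLIP 0.4529 clip [0.1564 0.1565 0.1744 0.0058] cost 18.8
shifts [-1.99  0.19  0.36  0.18] tip [0.1453 0.1481 0.1172 0.162 ] TIP 0.3071 CLIP 0.4559 clip [0.1567 0.1571 0.1743 0.0056] cost 17.5
```

All estimates put the clip about 0.11 rad above the present angle, at roughly 0.44. I'll lift by 0.10 and measure again.

Request:
play_rows:
  increments:
    - [0,0.8,-5.3,1.4,0,0]
    - [0,1.8,-10.7,2.9,0,0]
    - [0,2.9,-16,4.3,0,0]
    - [0,4.1,-21.3,5.7,0,0]
    - [0,4.1,-21.3,5.7,0,0]

```text
time_s: 21.95
tcp_pos: [0.5986, 0.0338, 0.2183]
orientation: [0.003, -3.068, 0.669]
ft_force: [3.4, 7.0, -13.7]
grip_width: 0.0083
```

```bash
python3 meas.py 7 | tail -2; python3 joint.py 7 .43;  python3 -c "
import cv2;a=cv2.imread('pics/scene7.png')[150:210,310:390];cv2.imwrite('pics/j7.png',cv2.resize(a,None,fx=9,fy=9,interpolation=cv2.INTER_CUBIC))"
```

```text
22.55 [0.5986 0.0336 0.2181] [  4.7   9.2 -13.5] tilt 0.4283163957917245
kin angle 0.4235580919666919 [ 0.0009 -0.1814  0.1201]
shifts [-1.79  0.08  0.15  0.01] tip [0.1451 0.1476 0.1165 0.1629] TIP 0.4394 CLIP 0.4522 clip [0.1559 0.1561 0.1741 0.0054] cost 17.4
```

View pics/j7.png

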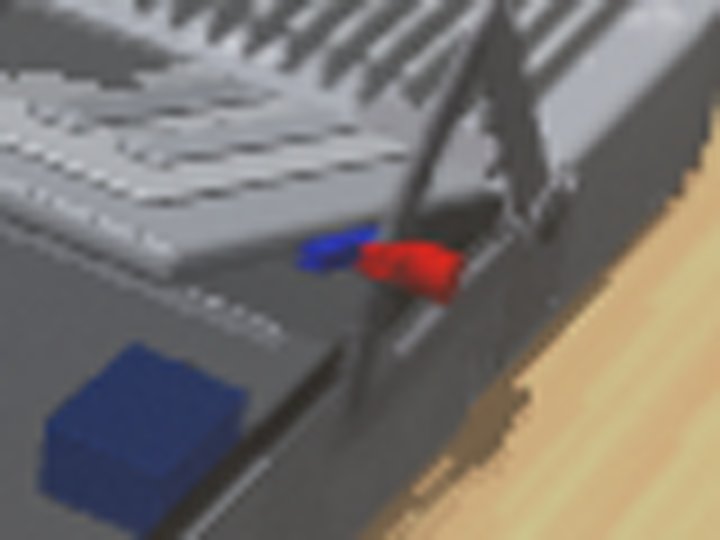

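Request:
play_rows:
  increments:
    - [0,0.5,-1.5,0.4,0,0]
    - [0,0.9,-2.6,0.7,0,0]
    - [0,0.9,-2.6,0.7,0,0]
    - [0,0.9,-2.6,0.7,0,0]

```text
time_s: 23.05
tcp_pos: [0.5986, 0.0351, 0.2203]
orientation: [0.002, -3.064, 0.687]
ft_force: [4.3, 5.8, -12.0]
grip_width: 0.0082
```

```bash
python3 meas.py 8 | tail -2; python3 joint.py 8 .44; sed -i 's/else .325/else .437/' fit.py; python3 fit.py 8 | grep ' 1 '; python3 - <<'E'
from h import *
im=r.capture('scene')
for n,b in(('red',(120,215,190,280)),('yellow',(120,215,190,280)),('green',(120,215,190,280))): print(n,sorted(blobs(col(im,n),b))[-1:])
for q in('capacitor','photocell','screwdriver'): print(q,[(round(d['score'],2),np.round(d['pixel'],1).tolist()) for d in r.spot_point('scene',q)][:2])
E
```

```text
23.65 [0.5986 0.0351 0.2203] [  4.4   5.6 -11.6] tilt 0.4413992810346135
kin angle 0.4359801881981906 [ 0.0009 -0.1799  0.1223]
shifts [-1.85  0.22  0.38 -0.06] tip [0.1449 0.1474 0.1172 0.1621] TIP 0.4538 CLIP 0.4552 clip [0.1559 0.1561 0.1739 0.0056] cost 17.5
8 clip 1 [0.4353 0.1539 0.1555 0.1698 0.0053] 5.4 27.4
8 tip 1 [0.4376 0.1414 0.1405 0.1169 0.168 ] 4.5 22.1
red [(np.int32(81), [139.73, 239.58], [135, 235, 10, 10])]
yellow [(np.int32(90), [169.01, 261.13], [164, 256, 11, 11])]
green [(np.int32(81), [153.79, 250.16], [149, 246, 11, 10])]
capacitor [(0.97, [161.1, 215.2]), (0.52, [190.2, 223.4])]
photocell [(0.86, [280.9, 284.0]), (0.77, [357.2, 269.2])]
screwdriver [(0.98, [238.7, 245.0]), (0.42, [324.2, 176.5])]
```

Tip and clip agree within 0.003 rad in both fits. One quick check that the loose parts are unmoved, then I'll hand in.

```bash
python3 - <<'E'
from h import *
a,b=[cv2.imread(f'pics/scene{n}.png').astype(np.float32) for n in('0','8')]
for n,(x0,y0,x1,y1) in dict(photo1=(258,252,306,302),photo2=(335,235,378,282),driver=(200,222,280,265),cap=(174,194,200,232),capbig=(145,178,174,222)).items():
    g=[cv2.cvtColor(i[y0:y1,x0:x1],cv2.COLOR_BGR2GRAY) for i in(a,b)]
    print(n,np.round(cv2.phaseCorrelate(g[0],g[1])[0],2),'meandiff',round(float(np.abs(g[0]-g[1]).mean()),1))
s=r.get_state(); print(s['time_s'],np.round(s['tcp_pos'],4),np.round(s['ft_force'],1),s['grip_width']); r.finish_job()
E
```

```text
photo1 [ 0.01 -0.01] meandiff 2.3
photo2 [ 0.47 -0.  ] meandiff 2.2
driver [0.   0.48] meandiff 2.5
cap [ 0.51 -0.04] meandiff 7.0
capbig [-0.08  0.13] meandiff 26.9
23.85 [0.5986 0.0351 0.2203] [  5.1   5.8 -12. ] 0.008042230795261524
the job is handed in; nothing more can be done
```

I pressed the red button, then the yellow one, each fully down and back up, and left green alone. I then lifted the cover by its handle to the red clip and handed in at 23.9 s while still holding it. The hand-in gave no verdict.

**Checks that agreed**
- **Buttons:** red's force fell from about 4.8 N to nothing over roughly 6 mm, which fits its spring and a full press. I sampled yellow's release at fewer points, and they fit the same spring. All three buttons look up again in the picture.
- **Cover angle:** the two-camera fit put the arm at 0.454 rad and the clip at 0.455. The scene camera alone gave 0.438 and 0.435. The arm's own position gave 0.436. The absolute scale is therefore uncertain by about 0.02 rad, but arm and clip agree within about 0.003.
- **Clip and parts:** the clip's fitted position did not change. The photocells, the screwdriver and the small capacitor show less than about half a pixel of shift. The large look-alike capacitor can't be judged well because the light on it changed, but nothing went near it during the moves.
- **Hold:** the last readings were steady, with a wrist load of about 14 N.

**What went wrong**
- **First lift:** my first grasp drove the last joint to its end stop (3.141 rad, against a stated range of 3.14). The arm then pulled the cover outward with up to about 107 N at the wrist, still under the 120 N limit. I lowered the cover, let go, turned the gripper half round and lifted again without trouble. I can't tell whether the 3.141 reading counts as passing the joint's range.
- **Height offset:** the fingertips touched the buttons about 4 mm lower than the arm reported. I allowed for most of this at the handle.

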